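Thread the guide pin through a drill-stand bracket

ROBOT

A 6-joint arm with a two-finger parallel gripper is mounted at the origin on the work surface. World frame = base frame: x ahead of the robot, y to its left, z up, the work surface at z = 0. Lengths are in m, angles in rad, forces in N, time in s.
With the tool pointing down it reaches from about 0.35 to 0.975 m from the base axis. Payload 4.9 kg.
Tool frame: the origin (TCP) lies on the centre line of the jaws, within the pads' length; the fingertips stand manip.tip_reach ahead of it and the grasp point (between the pads) is the TCP (manip.tip_reach is the distance from the TCP to the fingertips, in m); z points along the fingers, y is the line along which they close (so a half turn about z gives the same grasp; the last joint's range is limited). The gripper opens to 85 mm and grips with 20 to 120 N. Pads are 22 mm wide; open, the fingers measure 114 mm over their backs; the gripper's body (76 mm by 85 mm) begins 54 mm behind the grasp point. The pads swing forward as they close: fully open they stand 13 mm farther back than shut.
Start: joints at [-1.336, 0.053, 1.613, -0, 1.476, -0.119], TCP at [0.217, -0.586, 0.25] pointing down, gripper open.
Joint ranges: [-3.01, 3.01], [-1.01, 2.22], [0.06, 2.58], [-1.02, 4.17], [0.09, 2.62], [-3.14, 3.14]. Speed limits (rad/s): [2.57, 2.57, 3.14, 3.14, 3.14, 3.14].

INTERFACE

Orientations are given as a unit quaternion [w, x, y, z].
In Python, from plant import manip gives the robot as it stands. The module is installed in compiled form; this text tells all that it offers.
- The arm moves only by the tool move_arm, never from a script. Its argument "rows" is a list of rows, each a list of 7 numbers: the shift along the tool's x, y, z in cm, then the turn, a rotation vector about the tool's x, y, z in degrees, then the opening, from -1 (shut) to 1 (fully open). In form: [[tx, ty, tz, ax, ay, az, jaw], ...]. A call has 1 to 20 rows; each row shifts and turns the commanded pose from where the row before left it, along the tool's axes as they then stand; what a row does not reach is not made up. A row lasts 1/12 s, in which the tool goes at most 41.7 mm and 7.16 degrees, less where a joint would pass 70% of its speed; a pose out of reach is approached as far as the arm can. A call is refused whole if a number of a shift passes 4.17 or a number of a turn 7.16, either way. A call with a gripper value outside its range is refused whole. The fingers move at their own pace and stop on an object; the grip force is fixed at half the most. Time passes only in rows, so rows that do not move let the fingers close. It gives the time, the measured TCP pose, the force, the opening and the grip force at its end, in the units of the state.
- manip.state(): the state, without advancing time (a new reading comes with each control period).
- manip.grab_frame(name): name is "scene" or "top" or "wrist"; returns a dict with "img" (384x512x3 uint8, blue, green, red), "mtx" (3x3 intrinsics, pixels), "R" (3x3) and "t" (3): a world point X has camera coordinates R X + t. Camera axes: x right, y down, z forward; pixel columns grow to the right and rows downward; lengths in m; the calibration is good to about 2 mm. A picture is of the moment at which its call begins. There is no depth.
- manip.job_done(): hands the job in; it is judged then, once.
The state is a dict: "time": time; "joint_pos": joint angles; "joint_vel": joint speeds; "joint_efforts": joint torques, N m; "tool_pos": TCP position; "tool_rot": TCP orientation; "contact_force": force on the tool from outside, world axes, zero at the start; "ft_torque": the same for the moment, N m; "gripper_width": opening from 0.0 (shut) to 1.0 (fully open); "grasp_force": force on a finger pad.
Only numpy, scipy, OpenCV 4.12 (cv2) and the standard library are available. Lean on these libraries where they do the work, as an engineer would, in place of code of your own. Each camera call takes 0.05 s, during which the arm holds its last target. There are 200 camera calls.

TASK

Slide the drill-stand bracket's upper arm home against its stop so that its bushing stands over the lower one; then take the longest of the three pins out of the rack and thread it from above through the upper bushing and on through the lower one. Finish while still holding the pin there, hanging still and not let go: its tip sticking out about 15 mm below the lower bushing and its head hanging about 15 mm clear above the upper bushing, so that a retaining clip can be fitted. Leave the other pins, tools and parts where they are.

Things in the scene. Friction and masses are not known exactly. Their poses are not given: they have to be found in the camera images.
- bracket: grey guide bracket fixed to the bench. Origin under its base plate (10 mm thick, x -100..100, y -60..150 mm); at yaw 0 its x points away from the robot, y left. An upright (x 40..60, y -50..140 mm) carries a rail (top at z 110 mm) for the upper arm and a dark stop (y -47..-35, top at z 125 mm). A fixed lug (z 50..70, x to -65 mm, 40 mm wide) holds the lower bushing.
- lower_bore (a point): centre of the top mouth of the lower bushing, at bracket (-45, 0, 70) mm; vertical through-bore of 14 mm diameter, 20 mm long, free space of 40 mm under it down to the base plate. Axes parallel to the bracket's
- top_arm (a joint): position of the bracket's aluminium upper arm on its rail, m: 0 = home against the stop, bushings in line; grows towards the bracket's +y, up to 0.09; starts at 0.035 to 0.075. About 3 N sliding friction; it stays where it is left. The arm is 20 mm thick (z 110..130 mm) and reaches forward over the lower lug with a 40 mm square end
- post (a point): middle of the black upright grip post on the upper arm, 20 mm in diameter and 40 mm tall (z 130..170 mm, this point at z = 150 mm), at bracket x = 50 mm, y = joint value; pinch or push it to slide the arm towards the bracket's -y. Axes parallel to the bracket's
- upper_bore (a point): centre of the top mouth of the upper bushing in the arm, at bracket (-45, joint value, 130) mm; vertical through-bore of 14 mm diameter, 20 mm long; a 40 mm gap separates its lower end from the lower bushing's mouth. Axes parallel to the bracket's
- rack: aluminium block 190 (x) x 56 (y) x 50 (z) mm fixed to the bench, with three round holes 40 mm deep in a row at x = -62, 0 and 62 mm in which three steel pins stand upright, heads up, in a varying order. Origin: centre of its underside
- long_pin: the guide pin to thread: steel, 145 mm long in all, about 0.18 kg, standing highest in the rack. Shank 12 mm in diameter and 110 mm long with its last 8 mm tapering to 7 mm; plain round head 20 mm in diameter and 35 mm tall on top. Origin at the tip end; z runs along the pin from tip to head, up as it stands. It stands with its tip 10 mm above the bench, 40 mm deep in the rack
- pin_tip (a point): tip end of the long pin (its origin)
- pin_collar (a point): centre of the underside of the long pin's head, 110 mm above the tip
- pin_head (a point): middle of the long pin's head (20 mm in diameter, 35 mm tall), 127.5 mm above the tip: where to grip it
- short_pin: shorter steel pin in the rack, 90 mm long, same 20 mm round head, top 100 mm above the bench; leave it. Origin at its tip
- disc_pin: steel pin in the rack with a flat disc head 32 mm in diameter, 75 mm long, top 85 mm above the bench; leave it. Origin at its tip
- spare_bushing: loose brass bushing, 25 mm in diameter and 21 mm tall, standing on the bracket's base plate at about bracket (-75, 100) mm; leave it. Origin: centre of its underside
- drill: red and black cordless drill standing on its battery left of the bracket, 206 mm tall; leave it. Origin: centre of its underside
- pliers: pliers with red grips lying right of the rack, 210 mm long, 17 mm tall; leave them. Origin at the pivot, underside
- screwdriver: screwdriver with red handle lying left of the bracket, on the robot's side, 200 mm long, 26 mm tall; leave it. Origin at its middle, underside
- hammer: hammer lying behind the bracket, 260 mm long, 26 mm tall; leave it. Origin at its middle, underside
- grease_can: plain closed aluminium can, 66 mm in diameter, 110 mm tall, behind the rack; leave it. Origin: centre of its underside
There are look-alikes about, which are no part of the job. What is shaped like the long_pin but orange is not meant.

How it is judged:
On the way, in this order (a step that is already met when the one before it is completed fails the run):
1. the upper arm is slid home against its stop, the long pin still in the rack (value of joint top_arm below 0.003 m and height (world z) of pin_tip below 0.03 m), for 0.2 s.
2. the long pin's tip has entered the upper bushing from above (horizontal distance between pin_tip and upper_bore below 0.004 m and z of pin_tip in the frame of upper_bore below -0.006 m and z of pin_tip in the frame of lower_bore above 0 m), for 0.1 s.
At the end, for the whole second after the job is handed in: the upper arm is home (within 4 mm); the long pin spans both bushings upright, its tip at least 6 mm out below the lower bushing (26 mm under its mouth) and the underside of its head at least 5 mm clear above the upper one, held still by the gripper (value of joint top_arm below 0.004 m and horizontal distance between pin_tip and lower_bore below 0.004 m and horizontal distance between pin_collar and upper_bore below 0.006 m and z of pin_tip in the frame of lower_bore below -0.026 m and z of pin_collar in the frame of upper_bore above 0.005 m and angle between the z axis of long_pin and the z axis of bracket, either way round below 0.08 rad and contact force between the fingers and long_pin above 1 N and linear speed of long_pin below 0.02 m/s); the arm keeps its last pose, push and grip.
It fails at once if another pin is disturbed (moved more than 30 mm) (distance of any of short_pin, disc_pin from where it was at the start of the episode above 0.03 m).
It fails at once if the spare bushing is disturbed (moved more than 30 mm) (distance of spare_bushing from where it was at the start of the episode above 0.03 m).
It fails at once if a loose tool or can is disturbed (moved more than 30 mm) (distance of any of drill, pliers, screwdriver, hammer, grease_can from where it was at the start of the episode above 0.03 m).
It also fails if it takes over 64 s, if anything falls off the work surface, if the arm or the gripper's body presses on something with over 40 N, if the wrist force passes 120 N, or if a joint passes its speed limit or range.

## Working session

There is one attempt and no reset: what is moved stays moved. The work goes in short steps, Python scripts to look and compute and a tool call to move; the robot and the scene stay as the last step left them, time stands still between calls to the robot, and variables do not carry over. Pictures are saved under pics/ and viewed, at most 10 in all, crops included, and the job is handed in when it is done.

Besides the shell and the picture viewer there is one more tool, called after "Request:" as name(argument=value, ...), one argument or row to a line, values as JSON. move_arm: Moves the arm, as the interface text tells. Its arguments: {"type":"object","properties":{"rows":{"type":"array","items":{"type":"array","items":{"type":"number"}}}},"required":["rows"]}

```bash
mkdir -p pics
cat > h.py <<'E'
import numpy as np, cv2
from plant import manip
def grab(n):
    f=manip.grab_frame(n); return f['img'],np.array(f['mtx']),np.array(f['R']),np.array(f['t'])
def ray(cam,uv):
    _,K,R,t=cam; c=-R.T@t; d=R.T@np.linalg.inv(K)@np.array([uv[0],uv[1],1.]); return c,d/np.linalg.norm(d)
def onz(cam,uv,z):
    c,d=ray(cam,uv); return c+d*(z-c[2])/d[2]
def proj(cam,X):
    _,K,R,t=cam; p=K@(R@np.array(X)+t); return p[:2]/p[2]
def tri(c1,u1,c2,u2):
    a,d=ray(c1,u1); b,e=ray(c2,u2)
    s=np.linalg.lstsq(np.c_[d,-e],b-a,rcond=None)[0]; p,q=a+d*s[0],b+e*s[1]
    return (p+q)/2,np.linalg.norm(p-q)
E
python3 - <<'E'
from h import *
print(manip.state(),manip.tip_reach)
ims=[]
for n in("scene","top"):
    c=grab(n); cv2.imwrite(f'pics/{n}0.png',c[0]); print(n,c[1].round(1).tolist(),c[2].round(3).tolist(),c[3].round(3).tolist())
    np.savez(f'{n}0.npz',*c)
E
```

```text
{'time': 0.0, 'joint_pos': array([-1.33596143e+00,  5.33327168e-02,  1.61430907e+00, -5.19767167e-05,
        1.47601773e+00, -1.19008122e-01]), 'joint_vel': array([-0.00211635,  0.00053679,  0.00048187, -0.00027069, -0.0020612 ,
       -0.00060694]), 'joint_efforts': array([ 7.53320983e-04, -3.93677437e+01, -3.70177245e+01, -2.70373914e-05,
        6.78113473e-03,  1.37729538e-05]), 'tool_pos': array([ 0.21640883, -0.5857017 ,  0.24906896]), 'tool_rot': array([-1.03020435e-03,  9.84389207e-01,  1.76002331e-01, -8.56420235e-05]), 'contact_force': array([ 0.25484645,  0.0639953 , -0.1713281 ]), 'ft_torque': array([-0.00969185, -0.01584353, -0.0057637 ]), 'grasp_force': 0.0, 'gripper_width': 0.9985975421638803} 0.019
scene [[414.5, 0.0, 251.2], [0.0, 414.5, 188.2], [0.0, 0.0, 1.0]] [[-0.306, 0.952, -0.017], [0.69, 0.21, -0.692], [-0.656, -0.224, -0.721]] [0.177, -0.341, 1.749]
top [[362.4, 0.0, 256.3], [0.0, 362.4, 196.3], [0.0, 0.0, 1.0]] [[0.006, -0.999, 0.034], [-0.997, -0.008, -0.077], [0.077, -0.034, -0.996]] [-0.013, 0.589, 1.184]
```

View pics/scene0.png

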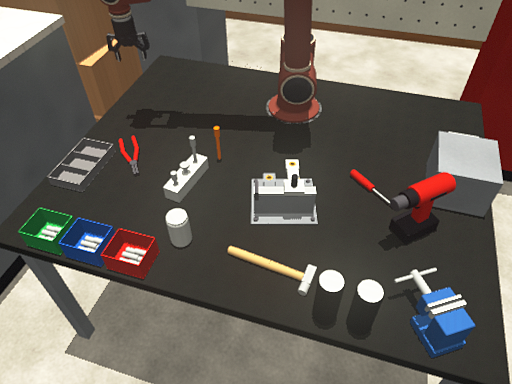

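View pics/top0.png

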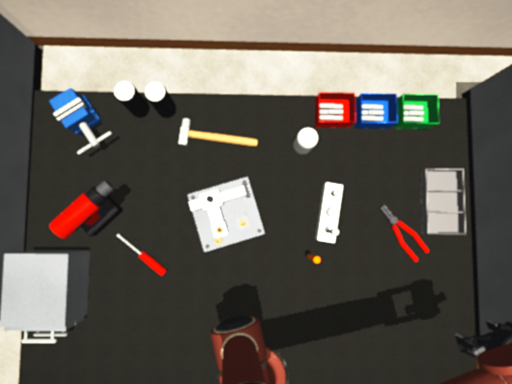

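Scene: the rack is at about (185,177), with the tall steel pin's head at (193,142). The orange look-alike is at (217,130) and the bracket at (285,195). Top: rack (330,212), orange pin (317,260), bracket (226,214). Next I'll make one enlarged composite.

Run:
```python
from h import *
s=cv2.imread('pics/scene0.png');t=cv2.imread('pics/top0.png')
f=lambda im,x,y,w,h:cv2.resize(im[y:y+h,x:x+w],(400,300),interpolation=cv2.INTER_CUBIC)
m=np.vstack([np.hstack([f(s,140,125,100,75),f(s,235,150,100,75)]),np.hstack([f(t,280,175,100,75),f(t,176,175,100,75)])])
cv2.imwrite('pics/c1.png',m)
```

```text
(no output)
```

View pics/c1.png

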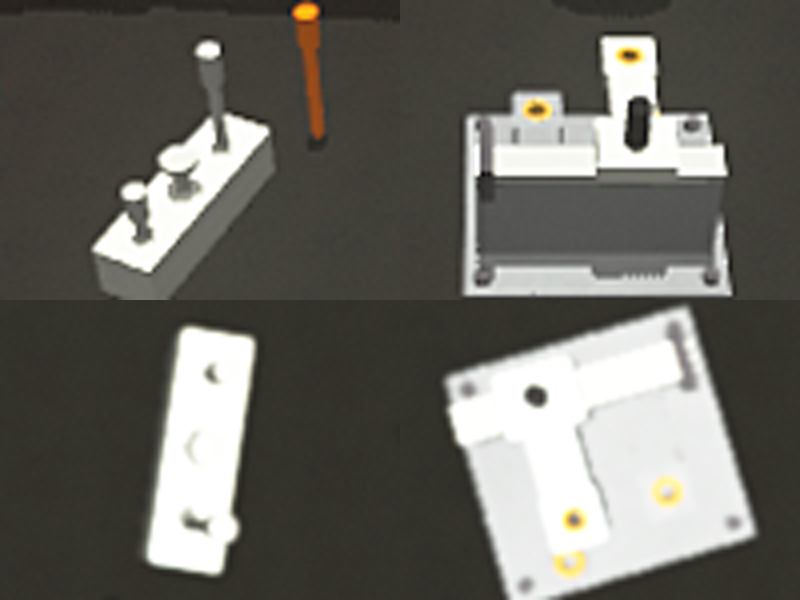

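Crop: the tall steel pin is at scene (192,138), top (335,232). The orange one at scene (217,128) is the look-alike. The disc pin (185,165) and short pin (173,172) are lower, so the tall steel pin is the one meant. Bracket in top: upper bore (219,230), lower bore (243,223), post (210,199), loose bushing (218,240).

Run:
```python
from h import *
L=lambda n:list(np.load(n+'0.npz').values())
s,t=L('scene'),L('top')
def blobs(cam,mask,x,y,w,h,mn=4,g=None):
    im=cam[0][y:y+h,x:x+w].astype(int); m=mask(im).astype('uint8')
    n,l,st,c=cv2.connectedComponentsWithStats(m); return [(c[i]+[x,y],st[i,4]) for i in range(1,n) if st[i,4]>=mn]
yel=lambda i:(i[...,2]-i[...,0]>40)
for u,a in blobs(t,yel,180,175,100,80): print('top yel',u.round(1),a,[onz(t,u,z).round(4).tolist() for z in(.07,.13,.031)])
for u,a in blobs(s,yel,235,150,100,75): print('sc yel',u.round(1),a,[onz(s,u,z).round(4).tolist() for z in(.07,.13)])
print('post top', onz(t,(209.8,199),.17), onz(s,(235+238/4,150+100/4),.17))
# plate, rack outlines
g=cv2.cvtColor(t[0],cv2.COLOR_BGR2GRAY)
for nm,(x,y,w,h),z in(('plate',(180,170,95,90),.01),('rack',(300,170,60,80),.05)):
    m=(g[y:y+h,x:x+w]>110).astype('uint8'); cs,_=cv2.findContours(m,0,2); c=max(cs,key=cv2.contourArea)
    P=np.array([onz(t,p[0]+[x,y],z)[:2] for p in c],np.float32); r=cv2.minAreaRect(P); print(nm,r)
# long pin head
print('head top onz', onz(t,(335.5,232),.155), onz(s,(192,137.5),.155), tri(t,(335.5,232),s,(192,137.5)))
print('orange', onz(t,(317,259.5),.155))
```

```text
top yel [242.5 222.6] 45 [[0.5017, 0.0365, 0.07], [0.5014, 0.0363, 0.13], [0.5019, 0.0367, 0.031]]
top yel [219.2 229.5] 31 [[0.4794, 0.11, 0.07], [0.4803, 0.106, 0.13], [0.4788, 0.1126, 0.031]]
top yel [218.  240.8] 42 [[0.444, 0.1135, 0.07], [0.4467, 0.1093, 0.13], [0.4423, 0.1163, 0.031]]
sc yel [292.  163.6] 27 [[0.4146, 0.0935, 0.07], [0.4785, 0.106, 0.13]]
sc yel [268.7 177. ] 34 [[0.4995, 0.036, 0.07], [0.5582, 0.0522, 0.13]]
post top [0.56916827 0.1318364  0.17      ] [0.56710563 0.13351222 0.17      ]
plate ((0.530882716178894, 0.09510140120983124), (0.205135777592659, 0.21893854439258575), 17.255970001220703)
rack ((0.5381403565406799, -0.25119638442993164), (0.07337725162506104, 0.19876182079315186), 80.98571014404297)
head top onz [ 0.47521536 -0.23940546  0.155     ] [ 0.47690767 -0.23694022  0.155     ] (array([ 0.47491521, -0.23900836,  0.15314367]), np.float64(0.0017671985029270505))
orange [ 0.39441667 -0.18364228  0.155     ]
```

Checks: bracket yaw is about 17.2°, top_arm about 0.073 m, post about (0.5685, 0.133) and long pin about (0.4755, -0.238). All agree with the given sizes. The tool's yaw is nearly bracket-aligned already, so I'll pinch the post.

Request:
move_arm(
  rows=[
    [0, 0, 0, 0, 0, 3.1, 1],
    [2.7, -2.9, 0, 0, 0, 0, 1],
    [2.7, -2.9, 0, 0, 0, 0, 1],
    [2.7, -2.9, 0, 0, 0, 0, 1],
    [2.7, -2.9, 0, 0, 0, 0, 1],
    [2.7, -2.9, 0, 0, 0, 0, 1],
    [2.7, -2.9, 0, 0, 0, 0, 1],
    [2.7, -2.9, 0, 0, 0, 0, 1],
    [2.7, -2.9, 0, 0, 0, 0, 1],
    [2.7, -2.9, 0, 0, 0, 0, 1],
    [2.7, -2.9, 0, 0, 0, 0, 1],
    [2.7, -2.9, 0, 0, 0, 0, 1],
    [2.7, -2.9, 0, 0, 0, 0, 1],
    [2.7, -2.9, 0, 0, 0, 0, 1],
    [2.7, -2.9, 0, 0, 0, 0, 1],
    [2.7, -2.9, 0, 0, 0, 0, 1],
    [2.7, -2.9, 0, 0, 0, 0, 1],
    [2.7, -2.9, 0, 0, 0, 0, 1],
    [2.7, -2.9, 0, 0, 0, 0, 1],
    [2.7, -2.9, 0, 0, 0, 0, 1],
  ],
)

```text
time: 1.77
tool_pos: [0.5442, 0.0937, 0.2498]
tool_rot: [0.0, 0.989, 0.15, -0.0]
contact_force: [0.1, -0.7, 0.1]
gripper_width: 1.001
grasp_force: 0.0
```

```bash
cat >> h.py <<'E'
from scipy.spatial.transform import Rotation as Ro
def togo(X):
    s=manip.state(); q=s['tool_rot']; R=Ro.from_quat([q[1],q[2],q[3],q[0]])
    M=R.as_matrix(); print('t %.2f'%s['time'],'pos',s['tool_pos'].round(4),'yaw %.2f'%np.degrees(np.arctan2(M[1,0],M[0,0])),'tilt %.2f'%np.degrees(np.arccos(-M[2,2])),'F',s['contact_force'].round(1),'grip',round(s['grasp_force'],1),round(s['gripper_width'],3))
    print('togo cm',(R.inv().apply(np.array(X)-s['tool_pos'])*100).round(2))
    return s,M
E
python3 -c "
from h import *
togo([.5688,.1333,.157])"
```

```text
t 1.77 pos [0.5442 0.0937 0.2498] yaw 17.20 tilt 0.03 F [ 0.1 -0.7  0.1] grip 0.0 1.001
togo cm [ 3.53 -3.05  9.28]
```

Request:
move_arm(
  rows=[
    [1.8, -1.5, 0, 0, 0, 0, 1],
    [1.7, -1.5, 0, 0, 0, 0, 1],
    [0, 0, 0, 0, 0, 0, 1],
    [0, 0, 2.5, 0, 0, 0, 1],
    [0, 0, 2.5, 0, 0, 0, 1],
    [0, 0, 2.5, 0, 0, 0, 1],
    [0, 0, 1.8, 0, 0, 0, 1],
    [0, 0, 0, 0, 0, 0, 1],
    [0, 0, 0, 0, 0, 0, -1],
    [0, 0, 0, 0, 0, 0, -1],
    [0, 0, 0, 0, 0, 0, -1],
    [0, 0, 0, 0, 0, 0, -1],
    [0, 0, 0, 0, 0, 0, -1],
    [0, 0, 0, 0, 0, 0, -1],
    [0, 0, 0, 0, 0, 0, -1],
    [0, 0, 0, 0, 0, 0, -1],
    [0, 0, 0, 0, 0, 0, -1],
  ],
)

```text
time: 3.18
tool_pos: [0.5693, 0.1309, 0.159]
tool_rot: [-0.0, 0.989, 0.149, 0.001]
contact_force: [-1.6, 0.6, 6.4]
gripper_width: 0.216
grasp_force: 58.7
```

```bash
python3 -c "
from h import *
togo([.5899,.0645,.157])"
```

```text
t 3.18 pos [0.5693 0.1309 0.159 ] yaw 17.17 tilt 0.12 F [-1.6  0.6  6.4] grip 58.7 0.216
togo cm [0.01 6.96 0.2 ]
```

Request:
move_arm(
  rows=[
    [0, 1.3, 0, 0, 0, 0, -1],
    [0, 1.3, 0, 0, 0, 0, -1],
    [0, 1.3, 0, 0, 0, 0, -1],
    [0, 1.3, 0, 0, 0, 0, -1],
    [0, 0.8, 0, 0, 0, 0, -1],
    [0, 0.5, 0, 0, 0, 0, -1],
    [0, 0, 0, 0, 0, 0, -1],
  ],
)

```text
time: 3.77
tool_pos: [0.5889, 0.0677, 0.159]
tool_rot: [0.0, 0.989, 0.149, 0.001]
contact_force: [-1.1, -1.0, 5.4]
gripper_width: 0.214
grasp_force: 58.9
```

Request:
move_arm(
  rows=[
    [0, 0.3, 0, 0, 0, 0, -1],
    [0, 0.2, 0, 0, 0, 0, -1],
    [0, 0, 0, 0, 0, 0, -1],
  ],
)

```text
time: 4.02
tool_pos: [0.5901, 0.0638, 0.159]
tool_rot: [-0.0, 0.989, 0.149, 0.001]
contact_force: [-1.3, 0.3, 5.9]
gripper_width: 0.216
grasp_force: 59.0
```

Request:
move_arm(
  rows=[
    [0, 0.2, 0, 0, 0, 0, -1],
    [0, 0, 0, 0, 0, 0, -1],
  ],
)

```text
time: 4.18
tool_pos: [0.5901, 0.0636, 0.159]
tool_rot: [-0.002, 0.989, 0.149, 0.001]
contact_force: [-3.4, 6.4, 7.3]
gripper_width: 0.214
grasp_force: 59.2
```

Request:
move_arm(
  rows=[
    [0, 0.2, 0, 0, 0, 0, -1],
    [0, 0, 0, 0, 0, 0, -1],
  ],
)

```text
time: 4.35
tool_pos: [0.5902, 0.0635, 0.159]
tool_rot: [-0.004, 0.989, 0.15, 0.0]
contact_force: [-5.6, 13.0, 8.1]
gripper_width: 0.215
grasp_force: 59.5
```

Request:
move_arm(
  rows=[
    [0, 0.2, 0, 0, 0, 0, -1],
    [0, 0, 0, 0, 0, 0, -1],
  ],
)

```text
time: 4.52
tool_pos: [0.5902, 0.0634, 0.1589]
tool_rot: [-0.006, 0.989, 0.15, -0.0]
contact_force: [-8.1, 18.0, 11.2]
gripper_width: 0.215
grasp_force: 60.0
```

Request:
move_arm(
  rows=[
    [0, -0.5, 0, 0, 0, 0, -1],
    [0, 0, 0, 0, 0, 0, -1],
    [0, 0, 0, 0, 0, 0, 0.3],
    [0, 0, 0, 0, 0, 0, 0.5],
    [0, 0, 0, 0, 0, 0, 1],
    [0, 0, 0, 0, 0, 0, 1],
    [0, 0, 0, 0, 0, 0, 1],
    [0, 0, 0, 0, 0, 0, 1],
    [0, 0, -3, 0, 0, 0, 1],
    [0, 0, -3, 0, 0, 0, 1],
    [0, 0, -3, 0, 0, 0, 1],
    [-4, 0, 0, 0, 0, 0, 1],
    [-4, 0, 0, 0, 0, 0, 1],
    [0, 0, 0, 0, 0, 0, 1],
    [0, 0, 0, 0, 0, 0, 1],
  ],
)

```text
time: 5.77
tool_pos: [0.5115, 0.0388, 0.2467]
tool_rot: [-0.0, 0.989, 0.149, -0.0]
contact_force: [0.3, -0.4, -0.4]
gripper_width: 0.998
grasp_force: 0.0
```

Run:
```python
from h import *
s,M=togo([.4755,-.2385,.25])
o=[]
for n in('scene','wrist','top'):
    c=grab(n); np.savez(n+'1.npz',*c)
    if n!='top': o.append(cv2.resize(c[0],(400,300)))
    if n=='wrist': print(c[1],(c[2]@M).round(3),(c[2]@s['tool_pos']+c[3]).round(4))
    if n!='wrist':
        x,y,w,h=(235,150,100,75) if n=='scene' else (180,175,100,80)
        im=c[0][y:y+h,x:x+w].astype(int); m=((im[...,2]-im[...,0])>40).astype('uint8')
        k,l,st,ce=cv2.connectedComponentsWithStats(m)
        for i in range(1,k):
            if st[i,4]>3: u=ce[i]+[x,y]; print(n,u.round(1),st[i,4],onz(c,u,.13).round(4))
cv2.imwrite('pics/c2.png',np.hstack(o))
```

```text
t 5.77 pos [0.5115 0.0388 0.2467] yaw 17.12 tilt 0.01 F [ 0.3 -0.4 -0.4] grip 0.0 0.998
togo cm [-11.6   25.45  -0.33]
scene [269.4 163.8] 33 [0.5003 0.0377 0.13  ]
scene [295.9 180.1] 56 [0.5469 0.1353 0.13  ]
[[318.53983997   0.         257.01253689]
 [  0.         318.53983997 194.49333263]
 [  0.           0.           1.        ]] [[-0.     1.     0.001]
 [-0.954  0.    -0.299]
 [-0.299 -0.001  0.954]] [1.000e-04 3.750e-02 1.417e-01]
top [239.6 220.5] 2839 [0.5079 0.045  0.13  ]
```

View pics/c2.png

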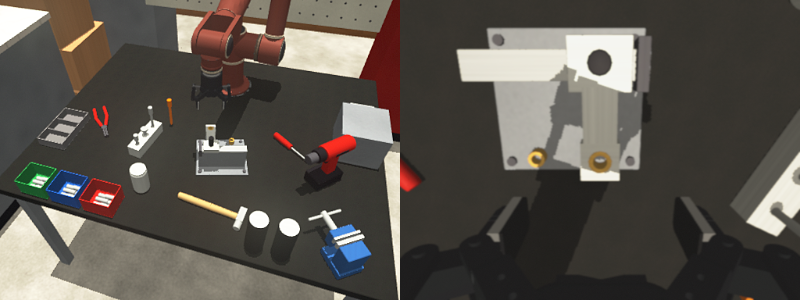

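Run:
```python
from h import *
c=list(np.load('wrist1.npz').values())
x,y,w,h=235,185,45,40
im=c[0][y:y+h,x:x+w].astype(int); m=((im[...,2]-im[...,0])>40).astype('uint8')
cs,_=cv2.findContours(m,0,2); k=max(cs,key=cv2.contourArea)
(u,v),r=cv2.minEnclosingCircle(k); e=cv2.fitEllipse(k); print((u+x,v+y,r),e, onz(c,(u+x,v+y),.13), onz(c,np.array(e[0])+[x,y],.13))
print('ring dia mm', 2*r/318.5*1000*(c[2]@np.array([.5,.036,.13])+c[3])[2])
```

```text
(255.5, 208.0, 15.041708946228027) ((20.625747680664062, 22.452421188354492), (27.681495666503906, 29.34321403503418), 92.68660736083984) [0.50276553 0.03767464 0.13      ] [0.5032413  0.03771483 0.13      ]
ring dia mm 24.236604124699273
```

Request:
move_arm(
  rows=[
    [-1.45, 3.2, 0, 0, 0, 0, 1],
    [-1.45, 3.2, 0, 0, 0, 0, 1],
    [-1.45, 3.2, 0, 0, 0, 0, 1],
    [-1.45, 3.2, 0, 0, 0, 0, 1],
    [-1.45, 3.2, 0, 0, 0, 0, 1],
    [-1.45, 3.2, 0, 0, 0, 0, 1],
    [-1.45, 3.2, 0, 0, 0, 0, 1],
    [-1.45, 3.05, 0, 0, 0, 0, 1],
    [-3, 0, 0, 0, 0, 0, 1],
    [-3, 0, 0, 0, 0, 0, 1],
    [0, 0, 0, 0, 0, 0, 1],
    [0, 0, 0, 0, 0, 0, 1],
  ],
)

```text
time: 6.92
tool_pos: [0.4204, -0.2571, 0.2476]
tool_rot: [0.0, 0.989, 0.148, 0.0]
contact_force: [0.5, -0.0, 0.7]
gripper_width: 0.995
grasp_force: 0.0
```

Run:
```python
from h import *
togo([.4755,-.2385,.25])
c=grab('wrist'); np.savez('wrist2.npz',*c); cv2.imwrite('pics/w2.png',c[0]); print(proj(c,[.4755,-.2385,.155]))
```

```text
t 6.92 pos [ 0.4204 -0.2571  0.2476] yaw 17.06 tilt 0.05 F [ 0.5 -0.   0.7] grip 0.0 0.995
togo cm [ 5.81 -0.16 -0.23]
[255.26074009 124.03291077]
```

View pics/w2.png

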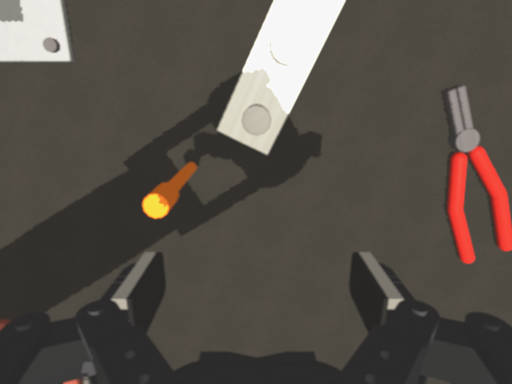

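Wrist view: the long pin's head is at (256,119), orange pin at (157,205), disc pin at (283,50). Head is about 5 px ahead of prediction, which is consistent to within 2–4 mm. I'll descend and grip.

Request:
move_arm(
  rows=[
    [3, -0.1, 0, 0, 0, 0, 1],
    [3, -0.05, 0, 0, 0, 0, 1],
    [0, 0, 0, 0, 0, 0, 1],
    [0, 0, 2.5, 0, 0, 0, 1],
    [0, 0, 2.5, 0, 0, 0, 1],
    [0, 0, 2.5, 0, 0, 0, 1],
    [0, 0, 2.2, 0, 0, 0, 1],
    [0, 0, 1.2, 0, 0, 0, 1],
    [0, 0, 0, 0, 0, 0, 1],
    [0, 0, 0, 0, 0, 0, -1],
    [0, 0, 0, 0, 0, 0, -1],
    [0, 0, 0, 0, 0, 0, -1],
    [0, 0, 0, 0, 0, 0, -1],
    [0, 0, 0, 0, 0, 0, -1],
    [0, 0, 0, 0, 0, 0, -1],
    [0, 0, 0, 0, 0, 0, -1],
    [0, 0, 0, 0, 0, 0, -1],
    [0, 0, 0, 0, 0, 0, -1],
  ],
)

```text
time: 8.47
tool_pos: [0.4776, -0.2374, 0.1396]
tool_rot: [0.001, 0.989, 0.149, 0.001]
contact_force: [0.2, -1.0, 5.2]
gripper_width: 0.217
grasp_force: 58.6
```

Request:
move_arm(
  rows=[
    [0, 0, -0.5, 0, 0, 0, -1],
    [0, 0, -1, 0, 0, 0, -1],
    [0, 0, -1.5, 0, 0, 0, -1],
    [0, 0, -2, 0, 0, 0, -1],
    [0, 0, -2, 0, 0, 0, -1],
    [0, 0, -2, 0, 0, 0, -1],
    [0, 0, -2, 0, 0, 0, -1],
    [0, 0, -2, 0, 0, 0, -1],
    [0, 0, -2, 0, 0, 0, -1],
    [0, 0, -0.5, 0, 0, 0, -1],
    [0, 0, 0, 0, 0, 0, -1],
    [0, 0, 0, 0, 0, 0, -1],
  ],
)

```text
time: 9.47
tool_pos: [0.4765, -0.2364, 0.292]
tool_rot: [-0.001, 0.989, 0.149, -0.001]
contact_force: [-0.4, 0.9, -2.4]
gripper_width: 0.22
grasp_force: 59.2
```

Run:
```python
from h import *
togo([.480,.030,.2933])
o=[]
for n in('scene','wrist'):
    c=grab(n); np.savez(n+'3.npz',*c)
    if n=='scene':
        p=proj(c,manip.state()['tool_pos']).astype(int); x,y=max(p[0]-50,0),max(p[1]-30,0); print(x,y); o.append(cv2.resize(c[0][y:y+75,x:x+100],(400,300),interpolation=2))
    else: o.append(cv2.resize(c[0],(400,300)))
cv2.imwrite('pics/c3.png',np.hstack(o))
```

```text
t 9.47 pos [ 0.4765 -0.2364  0.292 ] yaw 17.17 tilt 0.12 F [-0.4  0.9 -2.4] grip 59.2 0.22
togo cm [  8.2  -25.35  -0.09]
136 72
```

View pics/c3.png

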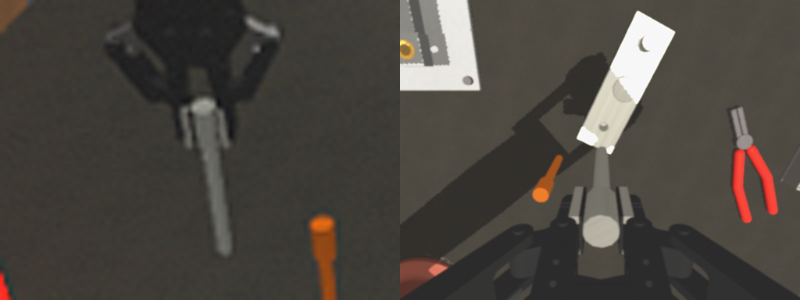

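The long pin is held: head at wrist crop (601,230), tip near scene (192,134). I'll go to a standoff just robot-side of the bore and measure tip against bore in the same images.

Request:
move_arm(
  rows=[
    [0.8, -2.53, 0, 0, 0, 0, -1],
    [0.8, -2.53, 0, 0, 0, 0, -1],
    [0.8, -2.53, 0, 0, 0, 0, -1],
    [0.8, -2.53, 0, 0, 0, 0, -1],
    [0.8, -2.53, 0, 0, 0, 0, -1],
    [0.8, -2.53, 0, 0, 0, 0, -1],
    [0.8, -2.53, 0, 0, 0, 0, -1],
    [0.8, -2.53, 0, 0, 0, 0, -1],
    [0.8, -2.53, 0, 0, 0, 0, -1],
    [0.8, -2.53, 0, 0, 0, 0, -1],
    [0, 0, 0, 0, 0, 0, -1],
    [0, 0, 0, 0, 0, 0, -1],
    [0, 0, 0, 0, 0, 0, -1],
  ],
)

```text
time: 10.65
tool_pos: [0.4783, 0.0283, 0.2921]
tool_rot: [-0.0, 0.989, 0.149, -0.001]
contact_force: [0.5, 0.3, -1.2]
gripper_width: 0.216
grasp_force: 59.3
```

Run:
```python
from h import *
s,M=togo([.5015,.037,.292]); p=s['tool_pos']
o=[]
for n in('scene','wrist'):
    c=grab(n); np.savez(n+'4.npz',*c)
    u=proj(c,p-[0,0,.1]).astype(int); x,y=u[0]-40,u[1]-30
    if n=='wrist': x,y=u[0]-50,u[1]-70
    w,h=(80,60) if n=='scene' else (100,150)
    sc=5 if n=='scene' else 4
    print(n,x,y,'exp tip',proj(c,p-[0,0,.1296]),'exp head top',proj(c,p+[0,0,.0154]),'exp bore',proj(c,[.5015,.037,.13]))
    o.append(cv2.resize(c[0][y:y+h,x:x+w],None,fx=sc,fy=sc,interpolation=2))
H=max(i.shape[0] for i in o); o=[cv2.copyMakeBorder(i,0,H-i.shape[0],0,0,0) for i in o]
cv2.imwrite('pics/c4.png',np.hstack(o)); print(np.hstack(o).shape)
```

```text
t 10.65 pos [0.4783 0.0283 0.2921] yaw 17.18 tilt 0.12 F [ 0.5  0.3 -1.2] grip 59.3 0.216
togo cm [ 2.48 -0.15  0.  ]
scene 228 113 exp tip [268.60321379 151.18519641] exp head top [269.26029314 113.51881846] exp bore [269.07786381 164.0452953 ]
wrist 207 132 exp tip [257.24808672 191.20256692] exp head top [256.86966034 297.93325853] exp bore [255.59680106 154.51622699]
(600, 800, 3)
```

View pics/c4.png

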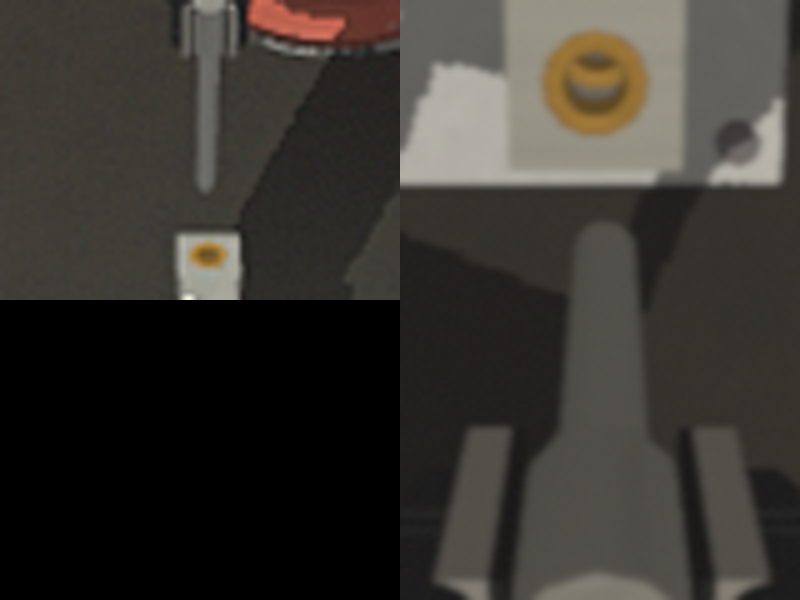

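Scene crop: tip (269,151), bore (270,164). Wrist: tip end (258,187), bore ring (256,153). The pin hangs upright as expected, and the bore lies +2.6 cm x, −0.17 cm y in tool axes.

Request:
move_arm(
  rows=[
    [1.3, -0.09, 0, 0, 0, 0, -1],
    [1.3, -0.08, 0, 0, 0, 0, -1],
    [0, 0, 0, 0, 0, 0, -1],
    [0, 0, 1.2, 0, 0, 0, -1],
    [0, 0, 1.2, 0, 0, 0, -1],
    [0, 0, 0.4, 0, 0, 0, -1],
    [0, 0, 0, 0, 0, 0, -1],
    [0, 0, 0, 0, 0, 0, -1],
  ],
)

```text
time: 11.42
tool_pos: [0.5024, 0.0376, 0.2643]
tool_rot: [-0.0, 0.989, 0.149, -0.001]
contact_force: [0.4, 0.7, -0.7]
gripper_width: 0.217
grasp_force: 59.3
```

Request:
move_arm(
  rows=[
    [0, 0, 0.3, 0, 0, 0, -1],
    [0, 0, 0.3, 0, 0, 0, -1],
    [0, 0, 0, 0, 0, 0, -1],
  ],
)

```text
time: 11.67
tool_pos: [0.5029, 0.0379, 0.259]
tool_rot: [-0.0, 0.989, 0.149, -0.0]
contact_force: [0.3, -0.3, -1.1]
gripper_width: 0.217
grasp_force: 59.3
```

Request:
move_arm(
  rows=[
    [0, 0, 0.3, 0, 0, 0, -1],
    [0, 0, 0.3, 0, 0, 0, -1],
    [0, 0, 0, 0, 0, 0, -1],
  ],
)

```text
time: 11.92
tool_pos: [0.5027, 0.0379, 0.2525]
tool_rot: [-0.0, 0.989, 0.149, -0.001]
contact_force: [0.4, -0.4, -1.7]
gripper_width: 0.219
grasp_force: 59.3
```

Request:
move_arm(
  rows=[
    [0, 0, 0.3, 0, 0, 0, -1],
    [0, 0, 0.3, 0, 0, 0, -1],
    [0, 0, 0, 0, 0, 0, -1],
  ],
)

```text
time: 12.17
tool_pos: [0.5027, 0.0378, 0.2464]
tool_rot: [-0.0, 0.989, 0.149, -0.001]
contact_force: [-0.5, -0.3, -2.0]
gripper_width: 0.217
grasp_force: 59.3
```

Request:
move_arm(
  rows=[
    [0, 0, 0.4, 0, 0, 0, -1],
    [0, 0, 0.4, 0, 0, 0, -1],
    [0, 0, 0, 0, 0, 0, -1],
  ],
)

```text
time: 12.42
tool_pos: [0.5026, 0.0379, 0.2381]
tool_rot: [-0.0, 0.989, 0.149, -0.001]
contact_force: [0.6, 0.3, -2.0]
gripper_width: 0.219
grasp_force: 59.3
```

Request:
move_arm(
  rows=[
    [0, 0, 0.5, 0, 0, 0, -1],
    [0, 0, 0.5, 0, 0, 0, -1],
    [0, 0, 0, 0, 0, 0, -1],
  ],
)

```text
time: 12.67
tool_pos: [0.5024, 0.0379, 0.2278]
tool_rot: [-0.0, 0.989, 0.149, -0.001]
contact_force: [-0.0, 0.6, -1.7]
gripper_width: 0.217
grasp_force: 59.3
```

Request:
move_arm(
  rows=[
    [0, 0, 0.8, 0, 0, 0, -1],
    [0, 0, 0.8, 0, 0, 0, -1],
    [0, 0, 0.8, 0, 0, 0, -1],
    [0, 0, 0, 0, 0, 0, -1],
  ],
)

```text
time: 13.0
tool_pos: [0.502, 0.0378, 0.2026]
tool_rot: [-0.0, 0.989, 0.149, -0.002]
contact_force: [1.0, -0.4, -2.8]
gripper_width: 0.216
grasp_force: 59.3
```

Request:
move_arm(
  rows=[
    [0, 0, 0.4, 0, 0, 0, -1],
    [0, 0, 0.4, 0, 0, 0, -1],
    [0, 0, 0, 0, 0, 0, -1],
  ],
)

```text
time: 13.25
tool_pos: [0.5026, 0.0379, 0.1964]
tool_rot: [-0.0, 0.989, 0.149, -0.001]
contact_force: [0.3, 1.0, -1.8]
gripper_width: 0.215
grasp_force: 59.3
```

Request:
move_arm(
  rows=[
    [0, 0, 0.4, 0, 0, 0, -1],
    [0, 0, 0.4, 0, 0, 0, -1],
    [0, 0, 0, 0, 0, 0, -1],
  ],
)

```text
time: 13.5
tool_pos: [0.5026, 0.0379, 0.1883]
tool_rot: [-0.0, 0.989, 0.149, -0.001]
contact_force: [-0.6, 0.4, -1.8]
gripper_width: 0.219
grasp_force: 59.3
```

Tip is about 11 mm into the lower bushing with no contact. I'll go on to TCP z ≈ 0.1646.

Request:
move_arm(
  rows=[
    [0, 0, 0.5, 0, 0, 0, -1],
    [0, 0, 0.5, 0, 0, 0, -1],
    [0, 0, 0, 0, 0, 0, -1],
  ],
)

```text
time: 13.75
tool_pos: [0.5023, 0.0379, 0.1779]
tool_rot: [-0.0, 0.989, 0.149, -0.001]
contact_force: [-0.3, -0.3, -2.3]
gripper_width: 0.216
grasp_force: 59.3
```

Request:
move_arm(
  rows=[
    [0, 0, 0.5, 0, 0, 0, -1],
    [0, 0, 0.5, 0, 0, 0, -1],
    [0, 0, 0.35, 0, 0, 0, -1],
    [0, 0, 0, 0, 0, 0, -1],
    [0, 0, 0, 0, 0, 0, -1],
    [0, 0, 0, 0, 0, 0, -1],
  ],
)

```text
time: 14.25
tool_pos: [0.5032, 0.0378, 0.1659]
tool_rot: [0.0, 0.989, 0.149, 0.0]
contact_force: [-0.3, -0.0, -1.5]
gripper_width: 0.215
grasp_force: 59.3
```

Run:
```python
from h import *
s,M=togo([.5026,.0379,.1646]); p=s['tool_pos']; o=[]
for n,w,h,sc in(('scene',80,60,5),('wrist',160,180,2.5)):
    c=grab(n); u=proj(c,p-[0,0,.04]).astype(int); x,y=u[0]-w//2,min(u[1]-h//2,384-h)
    o.append(cv2.resize(c[0][y:y+h,x:x+w],(400,int(h*400/w)),interpolation=2)); print(n,x,y,'collar',proj(c,p-[0,0,.0196]),'mouth',proj(c,[p[0],p[1],.13]),'tip',proj(c,p-[0,0,.1296]))
H=max(i.shape[0] for i in o); o=[cv2.copyMakeBorder(i,0,H-i.shape[0],0,0,0) for i in o]
cv2.imwrite('pics/c5.png',np.hstack(o))
```

```text
t 14.25 pos [0.5032 0.0378 0.1659] yaw 17.17 tilt 0.01 F [-0.3 -0.  -1.5] grip 59.3 0.215
togo cm [-0.05 -0.02  0.13]
scene 229 135 collar [269.26002047 160.63338342] mouth [269.186345   164.43590439] tip [268.78766901 185.0122742 ]
wrist 177 148 collar [257.70923808 255.51508972] mouth [257.68665407 241.19495616] tip [257.60846562 191.61701632]
```

View pics/c5.png

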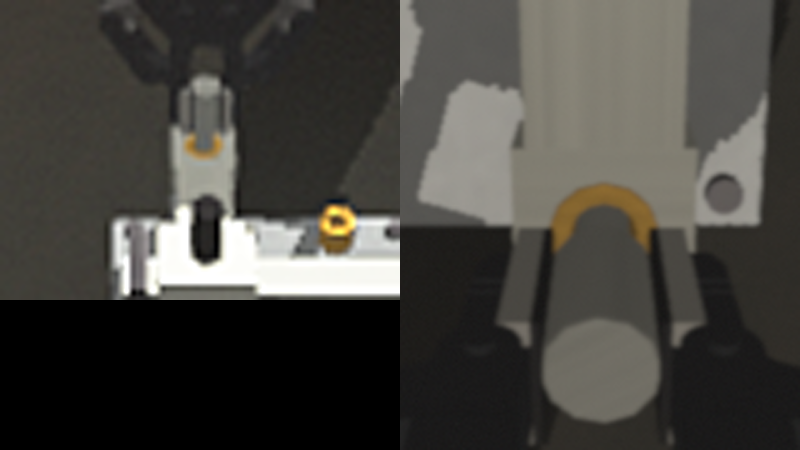

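The pin passes through the bushing ring (scene about (270,164)), the arm is at its stop and the spare bushing is untouched. The numbers give about 14 mm of tip below and 16 mm of clearance under the head, with negligible side force.

```bash
python3 -c "
from plant import manip
print(manip.job_done())"
```

```text
the job is handed in; nothing more can be done
None
```

The upper arm is home and the long pin is held still through both bushings, its tip about 14 mm out below and its head about 16 mm clear above; the job is handed in, though no verdict came back.

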